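# Lock the document box in the print studio

### The arm

A 6-joint arm with a two-finger parallel gripper is mounted at the origin on the work surface. World frame = base frame: x ahead of the robot, y to its left, z up, the work surface at z = 0. Lengths are in m, angles in degrees, forces in N, time in s.
With the tool pointing down it reaches from about 0.35 to 0.975 m from the base axis. Payload 7.1 kg.
Tool frame: the origin (TCP) lies on the centre line of the jaws, within the pads' length; the fingertips stand 19 mm ahead of it and the grasp point (between the pads) is the TCP; z points along the fingers, y is the line along which they close (so a half turn about z gives the same grasp; the last joint's range is limited). The gripper opens to 88 mm and grips with 3 to 60 N. Pads are 20 mm wide; open, the fingers measure 115 mm over their backs; the gripper's body (75 mm by 178 mm) begins 61 mm behind the grasp point.
Start: joints at [-66.921, 24.242, 93.386, -0, 62.372, -1.089], TCP at [0.256, -0.57, 0.216] pointing down, gripper open.
Joint ranges: [-172.04, 172.04], [-51.8, 120.97], [4.93, 147.93], [-75.15, 255.16], [6.16, 154.13], [-145.62, 145.62]. Speed limits (degrees/s): [136.94, 136.94, 172.46, 180, 180, 180].

### API

Orientations are given as [roll, pitch, yaw] about the fixed x, y, z axes, in that order (R = Rz(yaw) Ry(pitch) Rx(roll)).
In Python, from rig import get_state, camera, hand_in gives the robot as it stands.
- The arm moves only by the tool step_arm, never from a script. Its argument "motion" is one flat list of numbers, 5 for each row, row after row: the finger opening in cm, from 0 to 8.78, then the shift along the world's x, y, z in cm, then the turn about the world's z in rad. In form: [fingers, dx, dy, dz, roll, fingers, dx, dy, dz, roll, ...]. A call has exactly 10 rows; each row is the pose to reach, as a shift and turn from the pose commanded when the call began; what a row does not reach only later rows make up. A row lasts 1/10 s, in which the tool goes at most 50 mm and 8.59 degrees, less where a joint would pass 70% of its speed; a pose out of reach is approached as far as the arm can. A call with a gripper value outside its range is refused whole. The fingers move at their own pace and stop on an object; "grip_force" is the grip in N (left out, the last holds). Time passes only in rows, so rows that repeat a pose let the fingers close, or fill a call up. It gives the time, the measured TCP pose, the force, the opening and the grip force at its end, in the units of the state.
- get_state(): the state, without advancing time (a new reading comes with each control period).
- camera(name): name is "side" or "top"; returns a dict with "image" (384x512x3 uint8, blue, green, red), "depth" (384x512 float32, m along the optical axis (not along the pixel's ray), 0 where there is no reading), "vfov" (degrees; the focal length in pixels is half the picture's height over the tangent of half this angle, whatever the lens; pixels are square), "cx", "cy" (the principal point, pixels), "dist" ([k1, k2, p1, p2, k3] as OpenCV has them; the pictures are not rectified), "xyz" and "orientation" of the camera in the world. Camera axes: x right, y up, looking along -z (the intrinsics and any distortion apply to the point x, -y, -z); pixel columns grow to the right and rows downward; lengths in m; the calibration is good to about 2 mm. A picture is of the moment at which its call begins.
- hand_in(): hands the job in; it is judged then, once.
The state is a dict: "clock": time; "qpos": joint angles; "dq": joint speeds; "joint_efforts": joint torques, N m; "tool_pos": TCP position; "tcp_rot": TCP orientation; "ft_force": force on the tool from outside, world axes, zero at the start; "torque": the same for the moment, N m; "finger_gap": opening from 0.0 (shut) to 1.0 (fully open); "grasp_force": force on a finger pad.
Only numpy, scipy, OpenCV 4.12 (cv2) and the standard library are available. Lean on these libraries where they do the work, as an engineer would, in place of code of your own. Each camera call takes 0.05 s, during which the arm holds its last target. There are 200 camera calls.

### The job

Lock the wide, flat grey document box: its key was left half turned in the lid. Take hold of that key, turn it back (anticlockwise seen from above) to its stop to reset the catch, then turn it forward (clockwise) past the catch point until the brass pin beside it pops up, and let go. Do not turn the key of the smaller, taller cash box.

Things in the scene. Friction and masses are not known exactly. Their poses are not given: they have to be found in the camera images.
- doc_key_centre (a point): Centre of the document box's key head, an upright black plate 38 (x) x 11 (y) x 34 mm tall on its upright turning axis; turns with the key; z up. 35 mm above the lid, 110 above the table; head's foot 18 mm above the lid, a 32 mm boss under it 8 mm. Box: grey steel, fixed, 200 deep x 280 wide x 75 mm tall; key 30 mm frontward and 60 mm right of its lid's centre; paperback on the lid's left.
- doc_key (a joint): Turn of that key, rad, growing clockwise from above: 0 back stop, 1.4 forward stop, starts at 0.4 to 0.8. Turns easily (0.04 N m), stays where left. At about 1.2 the catch engages and bars turning back. At 0 the head's length lies 0.61 rad anticlockwise of the box's front-to-back line, at 1.3 0.69 clockwise; on the lock plate's front half a short black mark shows the first, a long one the second.
- doc_pin (a joint): Rise in m of the document box's catch pin, brass, 12 mm across, in the 92 mm round steel lock plate (3 mm thick), 34 mm behind the key's axis (away from the robot). 0: down, level with the plate. 0.009: popped up, lock engaged. A spring lifts it once the key passes about 1.2 rad; nothing else does.
- cash_key_end (a point): One end of the other key's head, 17 mm from that key's axis, 135 mm above the table. It looks the same but stands in the cash box: same grey steel, fixed, smaller and taller (170 deep x 200 wide x 100 mm tall), a folded wire handle along the back of its lid. Either box may be left or right. Leave this key alone.

How it is judged (in metres and radians):
On the way:
1. the document box's key is turned back to its stop (within 0.17 rad), the pin still down (value of joint doc_key below 0.17 rad and value of joint doc_pin below 0.002 m), for 0.1 s.
At the end, for the whole second after the job is handed in: The document box's catch pin has popped up (more than 6 mm of its 9 mm) and its key is left turned forward, beyond 1.0 rad (value of joint doc_pin above 0.006 m and value of joint doc_key above 1 rad); the robot touches nothing.
It fails at once if the cash box's key is turned (its end moves more than 6 mm, about 20 degrees) (distance of cash_key_end from where it was at the start of the episode above 0.006 m).
It also fails if it takes over 42 s, if anything falls off the work surface, if the arm or the gripper's body presses on something with over 40 N, if the wrist force passes 120 N, or if a joint passes its speed limit or range.

## Working session

There is one attempt and no reset: what is moved stays moved. The work goes in short steps, Python scripts to look and compute and a tool call to move; the robot and the scene stay as the last step left them, time stands still between calls to the robot, and variables do not carry over. Pictures are saved under pics/ and viewed, at most 10 in all, crops included, and the job is handed in when it is done.

Besides the shell and the picture viewer there is one more tool, called after "Request:" as name(argument=value, ...), one argument or row to a line, values as JSON. step_arm: Moves the arm, as the interface text tells. Its arguments: {"type":"object","properties":{"motion":{"type":"array","items":{"type":"number"}},"grip_force":{"type":"number"}},"required":["motion"]}

```bash
mkdir -p pics; cat > h.py <<'E'
import numpy as np,cv2
from scipy.spatial.transform import Rotation as R
from rig import get_state,camera,hand_in
def K(c):
    h=c["image"].shape[0]; f=h/2/np.tan(np.radians(c["vfov"])/2)
    return np.array([[f,0,c["cx"]],[0,f,c["cy"]],[0,0,1.]])
def rot(c): return R.from_euler('xyz',c["orientation"],degrees=True).as_matrix()
def rays(c,uv):
    p=cv2.undistortPoints(np.array(uv,float).reshape(-1,1,2),K(c),np.array(c["dist"],float)).reshape(-1,2)
    return np.c_[p[:,0],-p[:,1],-np.ones(len(p))]@rot(c).T
def onplane(c,uv,z):
    d=rays(c,uv); o=np.array(c["xyz"]); return o+d*((z-o[2])/d[:,2])[:,None]
def cloud(c):
    h,w=c["depth"].shape; v,u=np.mgrid[:h,:w]
    return (np.array(c["xyz"])+rays(c,np.c_[u.ravel(),v.ravel()])*c["depth"].reshape(-1,1)).reshape(h,w,3)
E
python3 - <<'E'
from h import *
import pickle
s=get_state();print(s)
for n in("top","side"):
    c=camera(n);pickle.dump(c,open(n+".pkl","wb"));cv2.imwrite(f"pics/{n}0.png",c["image"])
    print(n,c["xyz"],c["orientation"],c["vfov"],c["dist"],(c["depth"]>0).mean())
E
```

```text
{'clock': 0.0, 'qpos': array([-6.69224490e+01,  2.42841829e+01,  9.34319894e+01,  7.13506250e-05,
        6.23715270e+01, -1.08875007e+00]), 'dq': array([ 0.04174829, -0.12909506,  0.01911336,  0.01837145, -0.04028331,
       -0.00918654]), 'joint_efforts': array([-2.43969371e-04, -5.44638133e+01, -2.73663890e+01,  6.43444830e-02,
        2.28288292e-02, -1.18322064e-04]), 'tool_pos': array([ 0.25566578, -0.56969155,  0.21530059]), 'tcp_rot': array([-1.79912318e+02, -1.72953870e-03,  2.41662666e+01]), 'ft_force': array([-0.21348343,  0.19713025, -0.12011323]), 'torque': array([ 0.01190795,  0.04309448, -0.02633774]), 'grasp_force': 0.0, 'finger_gap': 1.0036313130505308}
top [ 0.34677447 -0.02497849  1.11501981] [ 1.17234327e+01  1.78495475e-02 -9.41520189e+01] 52.38642629036749 [-0.07347602  0.          0.          0.          0.        ] 0.9960784912109375
side [0.05697739 0.6584586  0.97811655] [  46.0496074     0.63300096 -144.14359193] 42.81209779474328 [-0.21637948  0.          0.          0.          0.        ] 0.9962870279947916
```

View pics/top0.png

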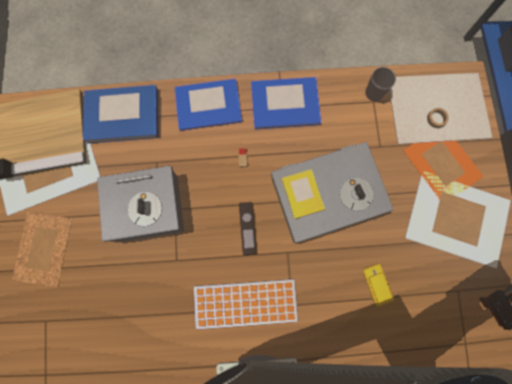

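View pics/side0.png

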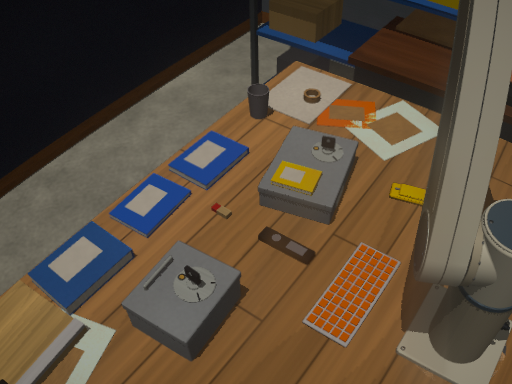

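The top view shows the document box, with the yellow paperback and its key at about (357,193). The cash box, with the wire handle, is at (140,205). In the side view the document key is at about (328,143).

```bash
python3 - <<'E'
from h import *
import pickle
T=pickle.load(open("top.pkl","rb"));S=pickle.load(open("side.pkl","rb"))
P=cloud(T);Q=cloud(S)
# lid: heights in region around box
m=np.zeros(P.shape[:2],bool);m[140:245,265:395]=1
lid=m&(P[...,2]>.06)&(P[...,2]<.088)
print("lid z",np.median(P[lid][:,2]))
r=cv2.minAreaRect(P[m&(P[...,2]>.05)][:,:2].astype(np.float32)*1000);print("box rect",r)
c0=onplane(T,[[357,193]],.11)[0]
for n,C in(("top",P),("side",Q)):
    near=np.linalg.norm(C[...,:2]-c0[:2],axis=2)<.04
    k=near&(C[...,2]>.098)
    p=C[k];print(n,k.sum(),"z pct",np.percentile(p[:,2],[5,50,95]) if len(p) else 0,p.mean(0))
    pl=near&(C[...,2]<.085);print(" plate z",np.median(C[pl][:,2]))
    t=p[p[:,2]>np.percentile(p[:,2],95)-.006]
    print(" top rect",cv2.minAreaRect(t[:,:2].astype(np.float32)*1000),len(t))
# dark colour mask of head, two views
for n,c,(u0,u1,v0,v1) in(("top",T,(335,380,172,215)),("side",S,(308,350,128,165))):
    g=c["image"].max(2)[v0:v1,u0:u1]; mk=(g<60).astype(np.uint8)
    N,l,st,ce=cv2.connectedComponentsWithStats(mk)
    for i in range(1,N):
        if st[i,4]>3:print(n,st[i],ce[i]+[u0,v0])
    cv2.imwrite(f"pics/{n}c.png",cv2.resize(c["image"][v0:v1,u0:u1],None,fx=9,fy=9,interpolation=cv2.INTER_CUBIC))
a=cv2.imread("pics/topc.png");b=cv2.imread("pics/sidec.png");h=max(a.shape[0],b.shape[0])
pad=lambda x:cv2.copyMakeBorder(x,0,h-x.shape[0],0,0,cv2.BORDER_CONSTANT)
cv2.imwrite("pics/crop0.png",np.hstack([pad(a),pad(b)]))
E
```

```text
lid z 0.07554071856222011
box rect ((530.2865600585938, -181.60455322265625), (237.47903442382812, 420.0442810058594), 20.03715705871582)
top 104 z pct [0.10109591 0.12452618 0.12879509] [ 0.5328957  -0.30101357  0.11975562]
 plate z 0.07847119860132645
 top rect ((534.4198608398438, -303.1339416503906), (36.40395736694336, 11.459760665893555), 19.67359733581543) 59
side 141 z pct [0.09944492 0.11626068 0.12789701] [ 0.52967591 -0.30206257  0.11525234]
 plate z 0.07847872685975321
 top rect ((531.2485961914062, -304.2182312011719), (37.098289489746094, 12.93642520904541), 17.345020294189453) 46
side [ 14   9  13  12 122] [327.98360656 142.29508197]
```

View pics/crop0.png

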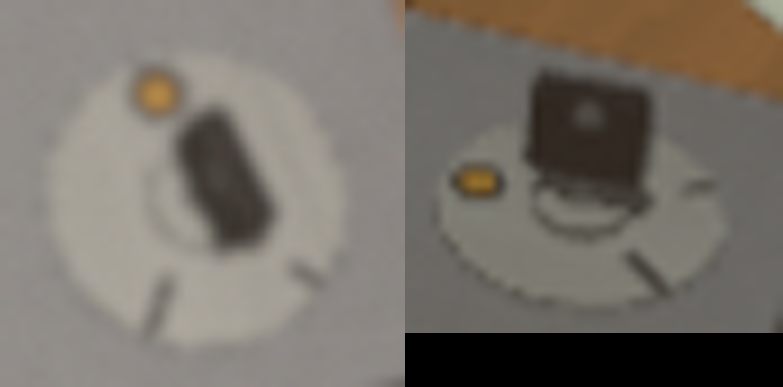

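The crop shows the head running from upper left to lower right. The pin is at upper left, and the short and long marks are on the front half of the plate. Next I need the box yaw and the axis position.

```bash
cat > m.py <<'E'
from h import *
def meas(c0=(.532,-.3035),near=.04):
    for n in("top","side"):
        c=camera(n);C=cloud(c);hsv=cv2.cvtColor(c["image"],cv2.COLOR_BGR2HSV)
        d=np.linalg.norm(C[...,:2]-c0,axis=2)
        l=((C[...,2]>.066)&(C[...,2]<.088)&(d<.26)).astype(np.uint8)
        _,L,st,_=cv2.connectedComponentsWithStats(cv2.morphologyEx(l,cv2.MORPH_OPEN,np.ones((3,3))))
        k=1+np.argmax(st[1:,4]);print(n,"lid",cv2.minAreaRect(C[L==k][:,:2].astype(np.float32)*1000))
        b=(d<.046)&(hsv[...,1]>110)&(hsv[...,2]>80)&(C[...,2]<.095)
        v,u=np.nonzero(b)
        if len(u):print("  pin",len(u),onplane(c,[[u.mean(),v.mean()]],.079)[0],"depth z",np.percentile(C[b][:,2],[50,90]))
        pl=(d<.065)&(hsv[...,2]>125)&(C[...,2]<.09)&(hsv[...,1]<60)
        k=(d<near)&(C[...,2]>.118)&(C[...,2]<.133)&(hsv[...,2]<90)
        if k.sum()>10:print("  head",k.sum(),cv2.minAreaRect(C[k][:,:2].astype(np.float32)*1000))
        v,u=np.nonzero(pl)
        if len(u)>50:
            hull=cv2.convexHull(onplane(c,np.c_[u,v],.078)[:,:2].astype(np.float32)*1000)
            print("  plate",cv2.minEnclosingCircle(hull),cv2.fitEllipse(hull))
if __name__=="__main__":meas()
E
python3 m.py
```

```text
top lid ((549.84326171875, -239.05967712402344), (207.7890167236328, 286.4042663574219), 13.85611629486084)
  pin 9 [ 0.56699265 -0.29525021  0.079     ] depth z [0.0793015  0.08066375]
  head 56 ((532.7625732421875, -302.2982177734375), (33.240867614746094, 9.416974067687988), 19.867712020874023)
  plate ((531.3704833984375, -303.07470703125), 65.12073516845703) ((531.498291015625, -303.1198425292969), (128.8677520751953, 129.20773315429688), 66.45228576660156)
side lid ((546.1150512695312, -238.92868041992188), (207.69125366210938, 292.7582702636719), 14.09925365447998)
  pin 11 [ 0.56426243 -0.29490616  0.079     ] depth z [0.07831066 0.08165326]
  head 61 ((531.0259399414062, -304.0447082519531), (37.297115325927734, 15.798038482666016), 22.45178985595703)
  plate ((531.1571044921875, -302.8320007324219), 42.806182861328125) ((531.764404296875, -304.1076965332031), (80.31143951416016, 85.2928466796875), 108.4675521850586)
```

Request:
step_arm(
  motion=[5,2,2,0,0,5,5,5,0,0,5,8.5,8,0,-0.02,5,12,11.5,0,-0.03,5,15.5,15,0,-0.05,5,19,18.5,0,-0.07,5,22.5,22,0,-0.07,5,25.5,24.5,0,-0.07,5,27.7,26.6,0,-0.07,5,27.7,26.6,0,-0.07],
  grip_force=15,
)

```text
clock: 1.2
tool_pos: [0.5352, -0.3016, 0.2159]
tcp_rot: [-180.0, -0.0, 20.4]
ft_force: [-0.4, -0.0, 0.3]
finger_gap: 0.568
grasp_force: 0.0
```

Request:
step_arm(
  motion=[5,0,0,-2,0,5,0,0,-4,0,5,0,0,-6,0,5,0,0,-8,0,5,0,0,-9.3,0,5,0,0,-10.2,0,5,0,0,-10.2,0,3,0,0,-10.2,0,2,0,0,-10.2,0,2,0,0,-10.2,0],
)

```text
clock: 2.2
tool_pos: [0.5334, -0.3045, 0.1149]
tcp_rot: [179.9, -0.1, 20.2]
ft_force: [-0.6, -0.1, -0.0]
finger_gap: 0.333
grasp_force: 0.0
```

```bash
python3 - <<'E'
from h import *
s=get_state();print(s["tool_pos"],s["tcp_rot"],s["ft_force"],s["finger_gap"],s["grasp_force"],s["qpos"])
for n,b in(("top",(325,390,165,225)),("side",(290,365,105,175))):
    c=camera(n);u0,u1,v0,v1=b
    cv2.imwrite(f"pics/{n}1.png",cv2.resize(c["image"][v0:v1,u0:u1],(400,400),interpolation=cv2.INTER_CUBIC))
cv2.imwrite("pics/c1.png",np.hstack([cv2.imread("pics/top1.png"),cv2.imread("pics/side1.png")]))
E
```

```text
[ 0.53337398 -0.30446605  0.1149492 ] [ 1.79934209e+02 -5.20435463e-02  2.01619897e+01] [-0.56375819 -0.10619236 -0.00983586] 0.3330117185680192 0.0 [-3.08287784e+01  3.05596932e+01  9.85637974e+01 -1.25414853e-03
  5.07926283e+01  3.90100539e+01]
```

View pics/c1.png

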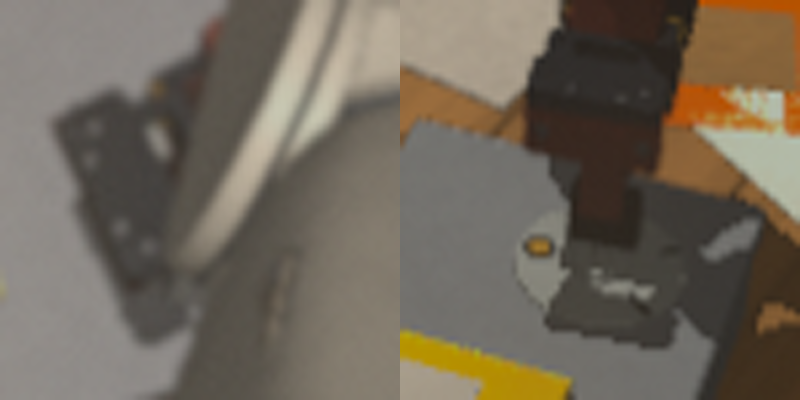

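The fingers straddle the key head in the side view, at about (605,220) in the crop. The pin at (540,245) is still down. Closing and turning back.

Request:
step_arm(
  motion=[0.5,0,0,0,0,0.5,0,0,0,0,0.5,0,0,0,0,0.5,0,0,0,0,0.5,0,0,0,0,0.5,0,0,0,0.1,0.5,0,0,0,0.2,0.5,0,0,0,0.3,0.5,0,0,0,0.4,0.5,0,0,0,0.45],
  grip_force=20,
)

```text
clock: 3.3
tool_pos: [0.5328, -0.3038, 0.1143]
tcp_rot: [-180.0, -0.0, 46.1]
ft_force: [-1.4, 4.3, 5.4]
finger_gap: 0.12
grasp_force: 20.0
```

```bash
python3 -c "
from h import *
s=get_state();print(s['tool_pos'],s['tcp_rot'],s['ft_force'],s['torque'],s['finger_gap'],s['grasp_force'])"
```

```text
[ 0.53278242 -0.30380851  0.11432841] [-1.79961559e+02 -1.69557001e-02  4.61260782e+01] [-1.36485993  4.27116087  5.37357482] [ 0.61192051  0.26486101 -0.09665187] 0.12032296411453833 19.974386394023895
```

Request:
step_arm(
  motion=[0.5,0,0,0,0.03,0.5,0,0,0,0.06,0.5,0,0,0,0.09,0.5,0,0,0,0.1,0.5,0,0,0,0.1,0.5,0,0,0,0.1,0.5,0,0,0,0.1,0.5,0,0,0,0.1,0.5,0,0,0,0.1,0.5,0,0,0,0.1],
)

```text
clock: 4.3
tool_pos: [0.5327, -0.3038, 0.1143]
tcp_rot: [-180.0, -0.0, 51.6]
ft_force: [-1.6, 4.0, 5.9]
finger_gap: 0.123
grasp_force: 20.2
```

```bash
python3 -c "
from h import *
s=get_state();print(s['tool_pos'],s['tcp_rot'],s['ft_force'],s['torque'],s['finger_gap'],s['grasp_force'])
c=camera('side')
cv2.imwrite('pics/s2.png',cv2.resize(c['image'][105:175,290:365],(600,560),interpolation=cv2.INTER_CUBIC))"
```

```text
[ 0.53274538 -0.30377618  0.11430073] [-1.79956565e+02 -2.99864565e-02  5.16177476e+01] [-1.56673478  4.03865239  5.90018986] [ 0.55777025  0.27160519 -0.35518916] 0.12329811086193568 20.24752825498581
```

View pics/s2.png

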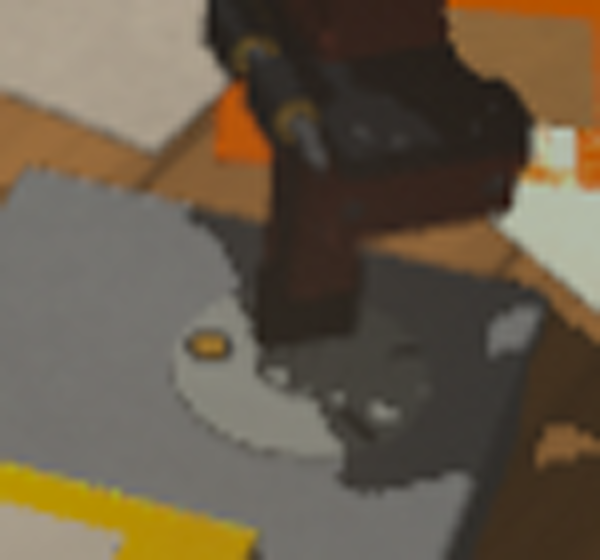

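The torque about z rose to −0.36 N m at yaw 51.6°, against an expected 49° for the stop. The key is at its back stop, with the pin at (208,345) in the crop still down. Turning forward.

Request:
step_arm(
  motion=[0.5,0,0,0,-0.13,0.5,0,0,0,-0.26,0.5,0,0,0,-0.39,0.5,0,0,0,-0.52,0.5,0,0,0,-0.65,0.5,0,0,0,-0.78,0.5,0,0,0,-0.91,0.5,0,0,0,-1.04,0.5,0,0,0,-1.16,0.5,0,0,0,-1.25],
)

```text
clock: 5.35
tool_pos: [0.5331, -0.3046, 0.1143]
tcp_rot: [180.0, -0.0, -20.2]
ft_force: [0.1, -0.0, 3.5]
finger_gap: 0.123
grasp_force: 20.0
```

Request:
step_arm(
  motion=[0.5,0,0,0,-0.04,0.5,0,0,0,-0.08,0.5,0,0,0,-0.11,0.5,0,0,0,-0.13,0.5,0,0,0,-0.14,0.5,0,0,0,-0.14,0.5,0,0,0,-0.14,0.5,0,0,0,-0.14,0.5,0,0,0,-0.14,0.5,0,0,0,-0.14],
)

```text
clock: 6.35
tool_pos: [0.533, -0.3045, 0.1142]
tcp_rot: [180.0, -0.0, -28.0]
ft_force: [-1.4, -3.5, 4.5]
finger_gap: 0.126
grasp_force: 20.0
```

```bash
python3 -c "
from h import *
s=get_state();print(s['tool_pos'],s['tcp_rot'],s['ft_force'],s['torque'],s['finger_gap'],s['grasp_force'])
c=camera('side')
cv2.imwrite('pics/s3.png',cv2.resize(c['image'][105:175,290:365],(600,560),interpolation=cv2.INTER_CUBIC))"
```

```text
[ 0.53303488 -0.3045492   0.11424269] [ 1.79982869e+02 -3.71504069e-02 -2.79679329e+01] [-1.37697155 -3.50441031  4.54295335] [-0.70074914  0.30762475  0.03078016] 0.12592569488581074 20.008687376976013
```

View pics/s3.png

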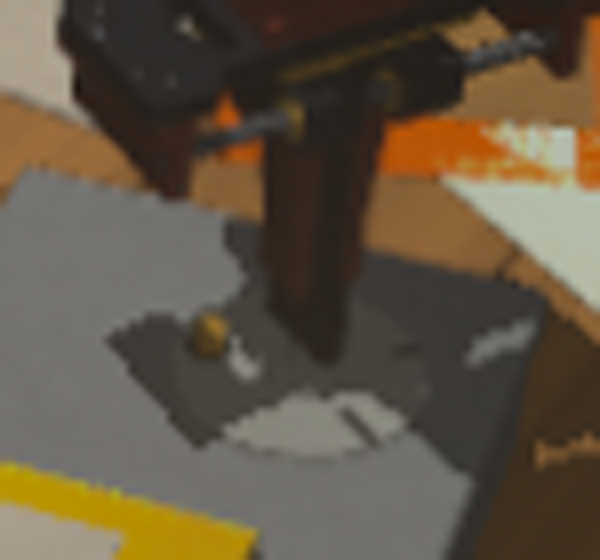

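The pin at (208,333) in the crop now stands above the plate, so it has popped. Opening the fingers and lifting away.

Request:
step_arm(
  motion=[4,0,0,0,0,4,0,0,0,0,4,0,0,0,0,4,0,0,0,0,4,0,0,0.5,0,4,0,0,2,0,4,0,0,4,0,4,0,0,6,0,4,0,0,8,0,4,0,0,10,0],
)

```text
clock: 7.4
tool_pos: [0.5331, -0.3043, 0.2164]
tcp_rot: [-180.0, -0.1, -28.0]
ft_force: [0.8, -1.0, -0.8]
finger_gap: 0.454
grasp_force: 0.0
```

Request:
step_arm(
  motion=[4,-2,-2,0,0,4,-5,-5,0,0,4,-8,-8,0,0,4,-11,-11,0,0,4,-14,-14,0,0,4,-17,-17,0,0,4,-19,-19,0,0,4,-20,-20,0,0,4,-20,-20,0,0,4,-20,-20,0,0],
)

```text
clock: 8.4
tool_pos: [0.3335, -0.5037, 0.2145]
tcp_rot: [-180.0, -0.0, -28.0]
ft_force: [-0.7, 0.3, 0.5]
finger_gap: 0.459
grasp_force: 0.0
```

```bash
python3 m.py; python3 -c "
from h import *
s=get_state();print(s['tool_pos'],s['ft_force'],s['finger_gap'],s['dq'].max())
for n,b in(('top',(325,390,165,225)),('side',(290,365,105,175))):
    c=camera(n);u0,u1,v0,v1=b
    cv2.imwrite(f'pics/{n}4.png',cv2.resize(c['image'][v0:v1,u0:u1],(400,400),interpolation=cv2.INTER_CUBIC))
cv2.imwrite('pics/c4.png',np.hstack([cv2.imread('pics/top4.png'),cv2.imread('pics/side4.png')]))"
```

```text
top lid ((549.8271484375, -239.04861450195312), (208.1884307861328, 286.6000061035156), 13.91385269165039)
  pin 11 [ 0.56791718 -0.29662507  0.079     ] depth z [0.08772012 0.08880509]
  head 58 ((532.7694702148438, -301.6966857910156), (10.290504455566406, 33.515926361083984), 61.86641311645508)
  plate ((531.9437255859375, -302.4903259277344), 65.4224624633789) ((531.667724609375, -302.90087890625), (128.27850341796875, 129.8729248046875), 56.44099044799805)
side lid ((545.7440795898438, -239.06199645996094), (207.45260620117188, 291.7610168457031), 13.734140396118164)
  pin 12 [ 0.56763169 -0.30112584  0.079     ] depth z [0.08795463 0.09020506]
  head 54 ((530.1595458984375, -302.42449951171875), (12.465590476989746, 38.8876838684082), 67.35795593261719)
  plate ((531.5005493164062, -302.9037780761719), 43.090999603271484) ((532.2838745117188, -303.8448181152344), (81.93164825439453, 84.81598663330078), 121.91876983642578)
[ 0.33395327 -0.50323813  0.21424563] [ 0.12839337 -0.39765195  0.8053265 ] 0.4520789428532316 0.2552768210832802
```

View pics/c4.png

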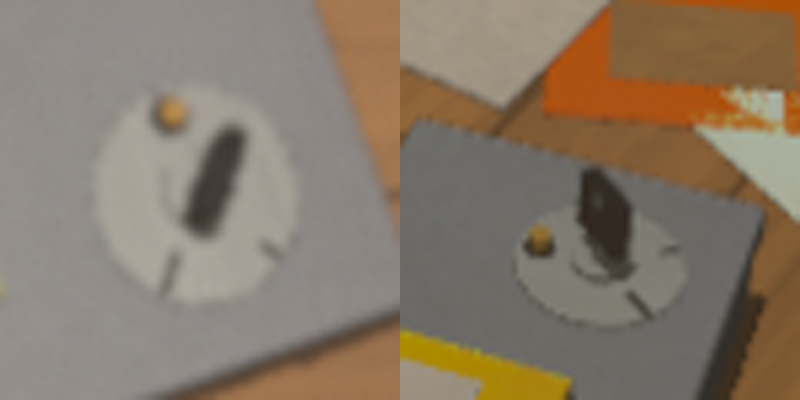

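The pin's depth reading is now 0.088 m, about 9 mm above where it was. The head lies at about −27°, which puts the key near 1.33 rad. The robot is clear of everything.

```bash
python3 -c "
from rig import hand_in
print(hand_in())"
```

```text
the job is handed in; nothing more can be done
None
```

The document box is locked: its key was turned back to the stop, then forward to about 1.33 rad, where the pin popped up about 9 mm; the cash box key was not touched, and the job is handed in (no verdict was returned).

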